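# Drawbar pull gauge check with a weighted anchor wagon

## Robot

A 7-joint arm with a two-finger parallel gripper is mounted at the origin on the work surface. World frame = base frame: x ahead of the robot, y to its left, z up, the work surface at z = 0. Lengths are in mm, angles in rad, forces in N, time in s.
With the tool pointing down it reaches from about 400 to 875 mm from the base axis. Payload 19.3 kg.
Tool frame: the origin (TCP) lies at the very end of the fingers, on their centre line; the grasp point (between the pads) lies 19 mm behind it (grip_point_offset is the z of the grasp point in the tool frame, in mm); z points along the fingers, y is the line along which they close (so a half turn about z gives the same grasp; the last joint's range is limited). The gripper opens to 85 mm and grips with 20 to 120 N. Pads are 22 mm wide; open, the fingers measure 114 mm over their backs; the gripper's body (76 mm by 85 mm) begins 54 mm behind the grasp point. The pads swing forward as they close: fully open they stand 13 mm farther back than shut.
Start: joints at [-1.383, 0.521, -0.036, 1.599, 0.021, 1.021, -0.113], TCP at [159.366, 604.332, 231.291] pointing down, gripper open.
Joint ranges: [-2.91, 2.91], [-0.3, 2.13], [-1.5, 1.42], [0.17, 2.43], [-1.26, 4.41], [0.16, 1.93], [-2.52, 2.52]. Speed limits (rad/s): [1.89, 1.89, 2.39, 2.39, 3.01, 3.01, 3.01].

## Interface

Orientations are given as a 3x3 rotation matrix whose columns are the frame's x, y, z axes.
In Python, from workcell import movep, movel, goto_joints, open_gripper, clamp, wait, inverse_kinematics, read_state, camera, PlanningError, finish_job, grip_point_offset gives the robot as it stands. Calls block until the motion is done:
- movep(position, orientation): joint-space move of the TCP to a pose.
- movel(position, frame=None, max_speed=150, guard=None): straight line of the TCP; frame=None keeps the orientation; max_speed is the mean speed in mm/s. With guard (N) it stops when the force on the tool has changed by that much, and returns True; else False.
- goto_joints(angles): joint-space move.
- open_gripper() and clamp(): open the fingers fully, or close them until they stop; the grip force is fixed at half the most.
- wait(seconds).
- inverse_kinematics(position, orientation): joint angles nearest the present ones, or None.
- read_state(): the state.
- camera(name): name is "scene" or "top" or "wrist"; returns a dict with "image" (480x640x3 uint8, blue, green, red), "range_z" (480x640 float32, mm along the optical axis (not along the pixel's ray), 0 where there is no reading), "fx", "fy", "cx", "cy" (pixels), "cam_to_world" (4x4, takes a point from camera to world coordinates). Camera axes: x right, y up, looking along -z (the intrinsics and any distortion apply to the point x, -y, -z); pixel columns grow to the right and rows downward; lengths in mm; the calibration is good to about 2 mm. A picture is of the moment at which its call begins.
A pose or a line that the arm cannot do raises PlanningError and nothing moves.
- finish_job(): hands the job in; it is judged then, once.
The state is a dict: "time": time; "qpos": joint angles; "qvel": joint speeds; "joint_efforts": joint torques, N m; "eef_pos": TCP position; "tool_rot": TCP orientation; "ft_force": force on the tool from outside, world axes, zero at the start; "torque": the same for the moment, N m; "finger_gap": finger opening in mm; "gripper_force": force on a finger pad.
Only numpy, scipy, OpenCV 4.12 (cv2) and the standard library are available. Lean on these libraries where they do the work, as an engineer would, in place of code of your own. Each camera call takes 0.05 s, during which the arm holds its last target. There are 200 camera calls.

## Task

Load all the loose steel weights into the anchor wagon on the pull-test rig so that it is heavy enough, then press the gauge's brass reset plunger right down to its stop. With the weights still aboard, draw the sprung slide out until its pointer is level with the brass marker clip, hold it there steadily for two seconds, and ease it fully home without letting it fly back. Finally stand all the weights upright in the wooden tray and leave everything else on the bench where it is.

Things in the scene. Friction and masses are not known exactly. Their poses are not given: they have to be found in the camera images.
- rig: The fixed pull-test rig: a pine board 100 x 460 x 15 mm with, along its own y axis, a grey anchor wagon (towards +y), a grey gauge housing (60 x 75 mm, top 60 mm above the bench) with the reset plunger on top, and the slide that comes out of the housing towards -y. Origin on the bench, below the housing's end nearest the wagon; the board reaches from y = -220 to +240 mm. Its yaw differs from start to start.
- wagon_floor (a point): Centre of the inner floor of the open anchor wagon (fixed to the rig, 45 mm above the bench); axes as the rig. Inside 78 mm along x by 212 mm along y; walls 3 mm thick rise 16 mm above the floor.
- slide (a joint): How far the gauge slide is pulled out, m: 0 home (where its spring holds it), 0.09 end stop. It moves along the rig's -y. The spring pulls back with 2 N at home and 1 N more for every 10 mm; let go from far out, it flies home.
- handle (a point): Grip point of the slide's handle, an upright black post 16 mm in diameter at the slide's outer end, standing free from 46 to 102 mm above the bench; this point is on its axis 88 mm above the bench. At home it is 40 mm in front of the housing's end face. Pinch it from above; it moves with the slide.
- pointer (a point): Tip of the slide's brass pointer, 42 mm above the bench, 25 mm to the rig's +x side of the handle's axis and at the same rig y; it moves with the slide.
- marker: Brass marker clip fixed on the scale beside the slide; a 2 mm thick upright blade, top 48 mm above the bench. Origin on the blade's middle plane, axes as the rig: the pointer is on the mark when its y in this frame is 0. The clip sits 40 to 72 mm out from the pointer's home, differently at each start.
- plunger (a joint): How far the reset plunger is pressed, m: 0 up, 0.012 down on its stop. Its spring needs 2 N at the start and 6.8 N at the stop, and brings it up again.
- plunger_top (a point): Centre of the top of the plunger's round brass head, 24 mm in diameter, 96 mm above the bench when up; press straight down.
- weight1: Loose steel weight, 0.2 kg, one of 2 to 4 alike (absent ones give None): a disc 40 mm in diameter and 18 mm high carrying an upright round knob 18 mm in diameter whose top is 50 mm above the underside. Origin at the centre of the underside, z up the knob. Grip the knob, above the disc.
- weight2: Loose steel weight, 0.2 kg, one of 2 to 4 alike (absent ones give None): a disc 40 mm in diameter and 18 mm high carrying an upright round knob 18 mm in diameter whose top is 50 mm above the underside. Origin at the centre of the underside, z up the knob. Grip the knob, above the disc.
- weight3: Loose steel weight, 0.2 kg, one of 2 to 4 alike (absent ones give None): a disc 40 mm in diameter and 18 mm high carrying an upright round knob 18 mm in diameter whose top is 50 mm above the underside. Origin at the centre of the underside, z up the knob. Grip the knob, above the disc.
- weight4: Loose steel weight, 0.2 kg, one of 2 to 4 alike (absent ones give None): a disc 40 mm in diameter and 18 mm high carrying an upright round knob 18 mm in diameter whose top is 50 mm above the underside. Origin at the centre of the underside, z up the knob. Grip the knob, above the disc.
- tray: Fixed shallow wooden tray for the weights, 130 x 130 mm outside, rim 14 mm above the bench, wall 4 mm. Origin at the centre of its underside.
- tray_in (a point): Centre of the tray's inner floor (inside 122 x 122 mm); axes as the tray.
- chimney: Bystander: loose chipped ceramic model chimney, 34 mm in diameter and 60 mm tall, standing beside the weights. Origin at the centre of its underside.
- shunter: Bystander: silver diesel shunter model, 52 x 170 x 76 mm. Origin at the centre of its underside.
- hopper: Bystander: loose grey plastic ballast hopper, 70 x 160 x 67 mm. Origin at the centre of its underside.
- pole: Bystander: wooden telegraph pole model on a 56 mm foot, 198 mm tall. Origin at the centre of its underside.
- jar: Bystander: small paint jar, 44 mm in diameter, 50 mm tall. Origin at the centre of its underside.
There are look-alikes about, which are no part of the job. What is shaped like the weight1 but green is not meant.

How it is judged:
By the outcome, as a careful person would: the job done as asked, in the order asked, and still so for the second after the job is handed in, with the robot touching nothing.
Of weight1, weight2, weight3, weight4 only 2 to 4 are there at a start; the rules pass over those that are not, and their reading is None.
At some moment in a run one of weight1, weight2, weight3, weight4 may be knocked a few centimetres aside while the robot is not near it.
It also fails if it takes over 210 s, if anything falls off the work surface, if the arm or the gripper's body presses on something with over 40 N, if the wrist force passes 120 N, or if a joint passes its speed limit or range.

## Working session

There is one attempt and no reset: what is moved stays moved. The work goes in short steps, each a Python script; the robot and the scene stay as the last script left them, time stands still between calls to the robot, and variables do not carry over. Pictures are saved under pics/ and viewed, at most 14 in all, crops included, and the job is handed in when it is done.

```bash
mkdir -p pics; ls; python3 - <<'E'
from workcell import *
import cv2,numpy as np
for n in("scene","top"):
    c=camera(n); cv2.imwrite(f"pics/{n}0.png",c["image"]); np.savez(f"{n}0.npz",**c)
    print(n,c["fx"],c["fy"],c["cx"],c["cy"],c.keys(),np.round(c["cam_to_world"],3).tolist())
s=read_state();print(s["time"],s["finger_gap"],s["tool_rot"],grip_point_offset)
E
```

```text
pics
scene 569.4966685694556 569.4966685694556 314.75683642322207 236.23340293377694 dict_keys(['image', 'range_z', 'fx', 'fy', 'cx', 'cy', 'cam_to_world']) [[-0.235, -0.747, 0.621, 1298.73], [0.972, -0.188, 0.143, 164.169], [0.01, 0.637, 0.771, 985.532], [0.0, 0.0, 0.0, 1.0]]
top 517.1521918043255 517.1521918043255 324.0416599981681 236.24225789876158 dict_keys(['image', 'range_z', 'fx', 'fy', 'cx', 'cy', 'cam_to_world']) [[0.019, 0.998, -0.057, 504.913], [-1.0, 0.02, 0.009, 9.738], [0.01, 0.057, 0.998, 1132.572], [0.0, 0.0, 0.0, 1.0]]
0.1 85.16594805090975 [[-9.66959537e-01  2.54929825e-01 -1.94728781e-04]
 [ 2.54929894e-01  9.66959078e-01 -9.43750053e-04]
 [-5.22952730e-05 -9.62210302e-04 -9.99999536e-01]] -18.700000000000003
```

View pics/top0.png

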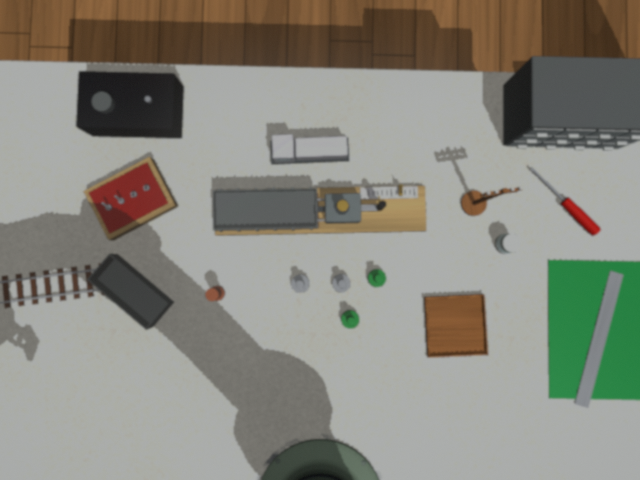

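View pics/scene0.png

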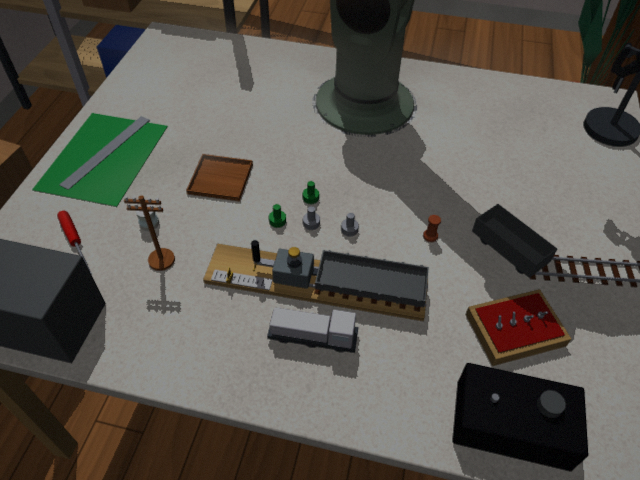

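The top view shows two steel weights at (300,282) and (340,280). The look-alikes are green weights at (376,277) and (349,318), small silver pegs in the red box at about (105–147,190–205), and the grey-white jar at (503,243). The rig runs from (214,210) to (425,208), with the wagon on the left and the handle at (380,205). The tray is at (456,324). I'll check my choice in one close crop, then measure.

```bash
cat > h.py <<'E'
from workcell import *
import cv2,numpy as np
def ray(c,u,v):
    M=np.array(c["cam_to_world"]); d=np.array([(u-c["cx"])/c["fx"],-(v-c["cy"])/c["fy"],-1.0])
    return M[:3,3],M[:3,:3]@d
def onz(c,u,v,z):
    o,d=ray(c,u,v); return o+d*(z-o[2])/d[2]
def cloud(c):
    v,u=np.mgrid[0:480,0:640]; r=c["range_z"][...,None].astype(float)
    M=np.array(c["cam_to_world"])
    p=np.stack([(u-c["cx"])/c["fx"],-(v-c["cy"])/c["fy"],-np.ones(u.shape)],-1)*r
    return p@M[:3,:3].T+M[:3,3]
E
python3 - <<'E'
from h import *
t=np.load("top0.npz");s=np.load("scene0.npz")
a=cv2.resize(t["image"][160:370,205:500],None,fx=2.5,fy=2.5,interpolation=cv2.INTER_CUBIC)
cv2.imwrite("pics/a.png",a)
P=cloud(t)
for n,(u,v) in dict(w1=(300,282),w2=(340,280),g1=(376,277),g2=(349,318),trayfloor=(456,324),bench=(400,270),plunger=(342,206),handle=(380,205),wagon=(265,208),board=(410,215),peg=(120,198)).items(): print(n,np.round(P[v,u]))
E
```

```text
w1 [471.  48.  48.]
w2 [476. -35.  45.]
g1 [ 484. -110.   52.]
g2 [398. -55.  50.]
trayfloor [ 384. -292.   -3.]
bench [ 499. -168.   -1.]
plunger [627. -35.  93.]
handle [ 629. -110.  103.]
wagon [625. 126.  45.]
board [ 619. -187.   13.]
peg [640. 433.  41.]
```

View pics/a.png

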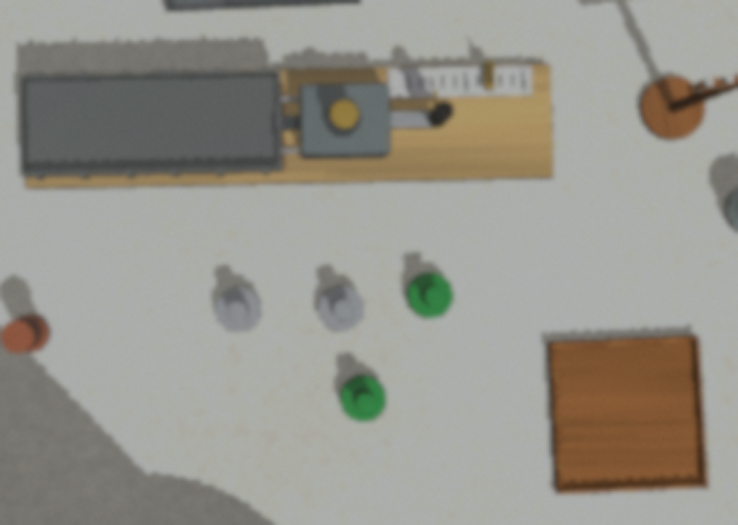

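Two steel weights confirmed; the rest of the set is absent. Next are refined measurements, with a wrist view of the slide and marker.

```bash
cat > meas.py <<'E'
from h import *
def weights(c):
    """steel weights: small grey (unsaturated) blobs with tops near z=50 on the bench, in weight area"""
    P=cloud(c); hsv=cv2.cvtColor(c["image"],cv2.COLOR_BGR2HSV)
    m=((P[...,2]>28)&(P[...,2]<60)&(hsv[...,1]<60)&(P[...,0]>300)&(P[...,0]<560)&(abs(P[...,1])<330)).astype(np.uint8)
    n,l,st,_=cv2.connectedComponentsWithStats(m); out=[]
    for i in range(1,n):
        if st[i,4]>8:
            u,v=np.argwhere(l==i).mean(0)[::-1]; out.append((st[i,4],np.round(P[l==i].mean(0),1).tolist(),np.round(P[l==i].max(0)-P[l==i].min(0)).tolist()))
    return out
E
python3 - <<'E'
from meas import *
for n in("top","scene"): 
    c=np.load(n+"0.npz"); print(n); [print(w) for w in weights(c)]
c=np.load("top0.npz");s=np.load("scene0.npz")
def rect(P,m,k=None):
    m=cv2.morphologyEx(m.astype(np.uint8),cv2.MORPH_OPEN,np.ones((2,2)))
    n,l,st,ce=cv2.connectedComponentsWithStats(m);i=1+np.argmax(st[1:,4]);q=P[l==i]
    return st[i,4],np.round(q.mean(0),1),cv2.minAreaRect(q[:,:2].astype(np.float32))
for nm,c in(("top",c),("scene",s)):
    P=cloud(c);h=cv2.cvtColor(c["image"],cv2.COLOR_BGR2HSV);z=P[...,2];x=P[...,0];y=P[...,1]
    R=(x>540)&(x<700)&(y>-240)&(y<270)
    print(nm,"board",rect(P,R&(z>8)&(z<25)))
    print("rig above",rect(P,R&(z>30)&(z<70)))
    print("housing",rect(P,R&(z>54)&(z<66)&(y<15)&(y>-90)))
    print("plunger",rect(P,R&(z>85)&(h[...,1]>90)))
    print("handle",rect(P,R&(z>70)&(z<112)&(y<-85)))
    print("tray",rect(P,(x>290)&(x<470)&(y<-200)&(y>-400)&(h[...,1]>90)&(z<40)))
E
```

```text
top
(np.int32(60), [466.8, 48.6, 48.5], [17.0, 17.0, 24.0])
(np.int32(60), [469.2, -39.1, 48.4], [15.0, 17.0, 23.0])
(np.int32(62), [420.6, 323.0, 43.4], [31.0, 15.0, 31.0])
scene
(np.int32(86), [474.1, -35.6, 42.7], [18.0, 17.0, 25.0])
(np.int32(90), [471.1, 52.8, 43.0], [20.0, 18.0, 26.0])
(np.int32(59), [427.9, 324.5, 44.1], [13.0, 11.0, 32.0])
top board (np.int32(4065), array([620.2, -95.4,  19.7]), ((594.2158203125, -5.4604034423828125), (159.02020263671875, 470.43243408203125), 18.972434997558594))
rig above (np.int32(5374), array([620.7,  90.3,  51.5]), ((595.1929321289062, 62.49989318847656), (351.29669189453125, 165.44664001464844), 82.59202575683594))
housing (np.int32(831), array([624.5, -40.8,  65.9]), ((582.269775390625, -38.321876525878906), (83.12223815917969, 162.06675720214844), 85.3012466430664))
plunger (np.int32(96), array([624.6, -36.8, 103.9]), ((568.787109375, -19.760635375976562), (21.5059814453125, 139.52842712402344), 72.65015411376953))
handle (np.int32(65), array([ 629.5, -118.9,   80.9]), ((631.650146484375, -123.02819061279297), (12.261536598205566, 29.2
[... 435 characters left out ...]
 67.3314437866211), (763.8681640625, 363.5448913574219), 0.8335254192352295))
housing (np.int32(710), array([636.6, -31.7,  58.8]), ((630.7542114257812, -33.45747756958008), (60.913700103759766, 72.27694702148438), 2.8207521438598633))
plunger (np.int32(101), array([635.9, -28.5,  99.8]), ((929.6585693359375, 51.790367126464844), (771.291259765625, 21.911762237548828), 15.307656288146973))
handle (np.int32(109), array([ 635.6, -109.1,   87.9]), ((926.755859375, 7.143096923828125), (807.3707275390625, 15.478775024414062), 21.788284301757812))
tray (np.int32(2110), array([ 390.7, -279.1,    8.1]), ((818.6993408203125, -111.530029296875), (1095.5943603515625, 159.4673309326172), 21.5888671875))
```

```bash
python3 - <<'E'
from h import *
R=np.array([[1,0,0],[0,-1,0],[0,0,-1.]])
for psi in (0,):
    movep([560,-120,330],R)
c=camera("wrist");cv2.imwrite("pics/w0.png",c["image"]);np.savez("wrist0.npz",**c)
print(np.round(c["cam_to_world"],3).tolist(),c["fx"],read_state()["qpos"],read_state()["time"])
c=camera("top");np.savez("top1.npz",**c)
E
```

```text
[[0.001, 0.951, 0.309, 640.594], [-1.0, 0.001, 0.001, -119.442], [0.001, -0.309, 0.951, 470.882], [0.0, 0.0, 0.0, 1.0]] 431.8877567093384 [-0.55316688  0.51804646  1.00609806  1.64558758 -0.45892559  1.23561964
 -1.02063557] 3.075
```

View pics/w0.png

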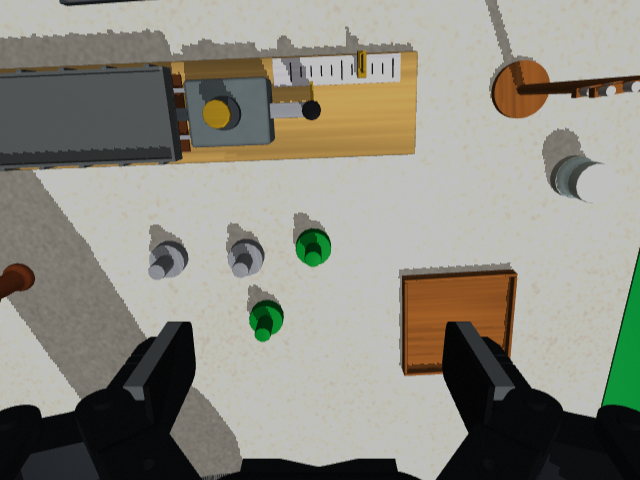

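The wrist view shows the plunger head at (219,113), the handle top at (311,110), the marker clip at (362,64), the steel knobs at (160,267) and (240,266), and the tray at about (459,322). Next I cast rays onto planes at the known heights from each view.

```bash
python3 - <<'E'
from h import *
w=np.load("wrist0.npz");t=np.load("top0.npz");s=np.load("scene0.npz")
def blob(c,m,box):
    u0,u1,v0,v1=box; k=np.zeros((480,640),np.uint8);k[v0:v1,u0:u1]=m[v0:v1,u0:u1]
    n,l,st,ce=cv2.connectedComponentsWithStats(k);i=1+np.argmax(st[1:,4]);return ce[i],st[i]
for nm,c,pb,hb in(("wrist",w,(190,250,90,135),(300,325,95,125)),("top",t,(330,356,196,214),(372,390,196,212)),("scene",s,(284,304,244,264),(246,264,236,268))):
    h=cv2.cvtColor(c["image"],cv2.COLOR_BGR2HSV)
    p,st=blob(c,((h[...,1]>110)&(h[...,2]>90)).astype(np.uint8),pb)
    q,st2=blob(c,(h[...,2]<60).astype(np.uint8),hb)
    print(nm,"plunger",p,st,onz(c,*p,96).round(1),"handle",q,st2,onz(c,*q,102).round(1))
# wrist: board end corners z=15, tray corners z=14 rim
f=lambda u,v,z:print((u,v,z),onz(w,u,v,z).round(1))
g=cv2.cvtColor(w["image"],cv2.COLOR_BGR2HSV)
for u,v,z in((417,51,15),(415,153,15),(271,77,60),(273,144,60),(185,82,60),(188,146,60),(362,52,48),(362,75,15),(160,270,50),(240,268,50),(400,272,14),(516,267,14),(404,375,14),(515,373,14),(165,67,61),(178,160,61),(0,74,61),(0,169,61)): f(u,v,z)
big=cv2.resize(w["image"][40:165,160:430],None,fx=2.9,fy=2.9,interpolation=cv2.INTER_CUBIC);cv2.imwrite("pics/wz.png",big)
E
```

```text
wrist plunger [215.86998395 113.78491172] [202 100  28  29 623] [629.9 -34.2  96. ] handle [310.84229391 109.67383513] [302 100  19  20 279] [ 633.4 -113.4  102. ]
top plunger [342.09677419 205.17204301] [337 200  11  11  93] [628.  -34.6  96. ] handle [380.41666667 205.08333333] [377 202   8   7  36] [ 629.  -111.2  102. ]
scene plunger [293.43037975 250.98734177] [288 247  12   9  79] [628.9 -32.7  96. ] handle [255.62874251 251.8742515 ] [251 240  13  25 167] [ 653.6 -102.8  102. ]
(417, 51, 15) [ 686.3 -215.3   15. ]
(415, 153, 15) [ 588.6 -220.2   15. ]
(271, 77, 60) [660.3 -77.3  60. ]
(273, 144, 60) [601.9 -77.3  60. ]
(185, 82, 60) [ 6.561e+02 -4.000e-01  6.000e+01]
(188, 146, 60) [599.9   2.1  60. ]
(362, 52, 48) [ 682.1 -158.8   48. ]
(362, 75, 15) [ 664.4 -162.6   15. ]
(160, 270, 50) [471.4  46.2  50. ]
(240, 268, 50) [473.8 -37.7  50. ]
(400, 272, 14) [ 454.8 -212.7   14. ]
(516, 267, 14) [ 461.  -344.1   14. ]
(404, 375, 14) [ 317.5 -225.9   14. ]
(515, 373, 14) [ 320.5 -362.9   14. ]
(165, 67, 61) [668.4  15.8  61. ]
(178, 160, 61) [587.1  12.4  61. ]
(0, 74, 61) [662.5 162.6  61. ]
(0, 169, 61) [578.5 181.7  61. ]
```

View pics/wz.png

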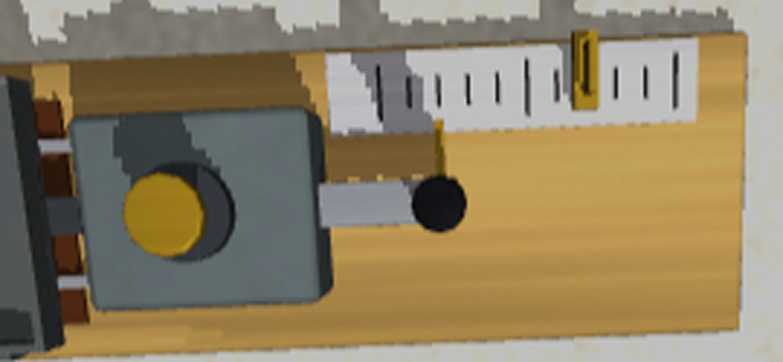

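Everything agrees to about 3 mm: yaw ≈ 0.045, plunger (629,-34), rig origin ≈ (628,2), wagon centre ≈ (622,127), knobs (471,47) and (473,-38). Loading the weights now.

```bash
cat >> h.py <<'E'
YAW=0.045; cs,sn=np.cos(YAW),np.sin(YAW)
RX=np.array([[-sn,cs,0],[cs,sn,0],[0,0,-1.]])       # fingers close along rig x, camera to +y
RY=np.array([[cs,sn,0],[sn,-cs,0],[0,0,-1.]])       # fingers close along rig y, camera to +x
O=np.array([627.8,2.5])
def rig(x,y): return O+[cs*x-sn*y,sn*x+cs*y]
def pick(xy,zf,R=RX,h=160):
    open_gripper(); movep([*xy,zf+h],R); movel([*xy,zf+50],max_speed=200)
    hit=movel([*xy,zf+22],max_speed=60,guard=8); clamp()
    s=read_state(); print("pick gap",round(s["finger_gap"],1),"hit",hit,"z",s["eef_pos"][2].round(1))
    movel([*xy,zf+h],max_speed=150); print("after lift gap",round(read_state()["finger_gap"],1))
def place(xy,zf,R=RX,h=160,dz=23):
    movep([*xy,zf+h],R); movel([*xy,zf+35],max_speed=150)
    hit=movel([*xy,zf+dz-1.5],max_speed=25,guard=4); print("place hit",hit,read_state()["eef_pos"].round(1))
    open_gripper(); movel([*xy,zf+h],max_speed=150)
E
python3 - <<'E'
from h import *
for z in (200,67): 
  for y in(85,155): print(inverse_kinematics([*rig(0,y),z],RX) is not None)
print(inverse_kinematics([384,-290,25],RX) is not None)
pick((470.5,47.5),0)
place(rig(0,155),45)
c=camera("wrist");cv2.imwrite("pics/w1.png",c["image"]);np.savez("wrist1.npz",**c)
print(read_state()["time"])
E
```

```text
True
True
True
True
True
pick gap 16.2 hit False z 22.2
after lift gap 15.9
place hit True [620.7 157.4  67.2]
11.575
```

View pics/w1.png

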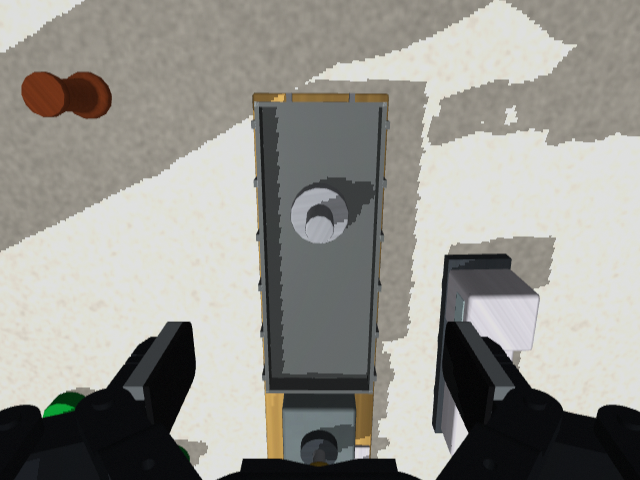

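The first weight stands upright and central in the wagon at (320,215). I'll re-locate the second and load it.

```bash
cat >> h.py <<'E'
def knob(c,near,r=70,z=50):
    """steel knob top nearest 'near' in a wrist view: bright unsaturated blob with depth-height near z"""
    P=cloud(c);h=cv2.cvtColor(c["image"],cv2.COLOR_BGR2HSV)
    m=((abs(P[...,2]-z)<6)&(h[...,1]<60)&(h[...,2]>90)&(np.hypot(P[...,0]-near[0],P[...,1]-near[1])<r)).astype(np.uint8)
    n,l,st,ce=cv2.connectedComponentsWithStats(m); o=[]
    for i in range(1,n):
        if st[i,4]>20: o.append((int(st[i,4]),onz(c,*ce[i],z)[:2].round(1).tolist()))
    return sorted(o,reverse=True)
E
python3 - <<'E'
from h import *
movep([440,-38,260],RX)   # camera on +y side
c=camera("wrist");k=knob(c,(473,-38),90);print(k)
c2=camera("top");print(knob(c2,(473,-38),90))
cv2.imwrite("pics/w2.png",c["image"])
if len(k)==1 and np.hypot(k[0][1][0]-473,k[0][1][1]+38)<8:
    pick(k[0][1],0); place(rig(0,90),45)
    movep([*rig(0,100),260],RX); c=camera("wrist");cv2.imwrite("pics/w3.png",c["image"]);print(knob(c,rig(0,125),150,95))
print(read_state()["time"])
E
```

```text
[(318, [470.4, -36.4])]
[]
pick gap 16.0 hit False z 22.1
after lift gap 16.2
place hit True [623.6  92.5  67.2]
[(496, [621.1, 161.9]), (397, [624.1, 92.8])]
20.9417
```

Both weights are aboard. Now the plunger press.

```bash
python3 - <<'E'
from h import *
p=rig(0,-37.5); print(p)
p=np.array([629.3,-34.3])
clamp(); movep([*p,180],RY); movel([*p,102],max_speed=100)
print(movel([*p,88],max_speed=20,guard=15),read_state()["eef_pos"].round(2),read_state()["ft_force"].round(1))
print(movel([*p,79],max_speed=10,guard=14),read_state()["eef_pos"].round(2),read_state()["ft_force"].round(1))
wait(0.5);print(read_state()["eef_pos"].round(2),read_state()["ft_force"].round(1))
movel([*p,110],max_speed=40); movel([*p,200],max_speed=150)
print(read_state()["ft_force"].round(1))
# look at handle, pointer, marker
open_gripper()
movep([600,-125,230],RY); c=camera("wrist");cv2.imwrite("pics/w4.png",c["image"]);np.savez("wrist4.npz",**c)
h=cv2.cvtColor(c["image"],cv2.COLOR_BGR2HSV)
print(read_state()["time"])
E
```

```text
[629.48693053 -34.96203766]
False [629.49 -34.26  88.19] [1.  1.8 4.9]
True [629.51 -34.24  84.05] [-2.3  1.7 12.1]
[629.56 -34.25  84.05] [-2.5  1.8 11.9]
[-0.7  0.9 -0. ]
28.45
```

View pics/w4.png

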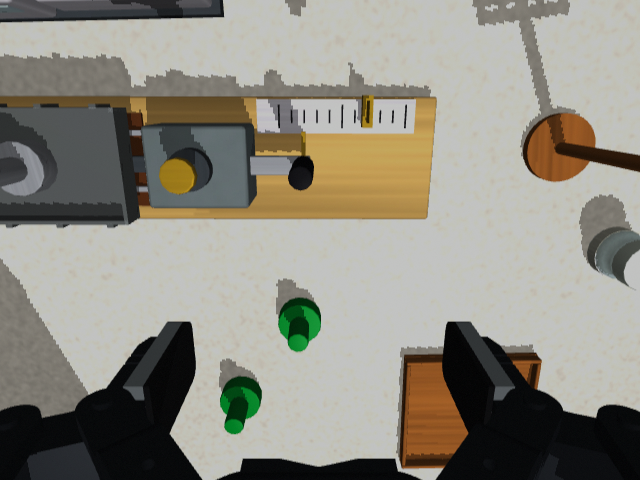

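The plunger was on its stop: 84.05 mm at 12 N, against 6.8 N for the spring. The view shows the handle base at (300,165), the pointer at (304,148) and the clip at (368,110). Gripping the handle next.

```bash
python3 - <<'E'
from h import *
p=np.array([633.0,-114.0])
movep([*p,170],RY); print(movel([*p,69],max_speed=60,guard=8))
c=camera("wrist"); clamp(); s=read_state(); print(s["finger_gap"],s["eef_pos"].round(1),s["ft_force"].round(1))
# draw out 35 mm first, slowly
q=p+35*np.array([sn,-cs])
movel([*q,69],max_speed=15); s=read_state(); print(s["finger_gap"],s["eef_pos"].round(1),s["ft_force"].round(1),s["time"])
c=camera("wrist");cv2.imwrite("pics/w5.png",c["image"]);np.savez("wrist5.npz",**c)
E
```

```text
False
14.504110999202727 [ 633.  -113.8   69.2] [-0.7  1.6  4.7]
14.619347743017077 [ 634.5 -148.3   69.1] [-2.8  5.2  8.2] 33.85
```

View pics/w5.png

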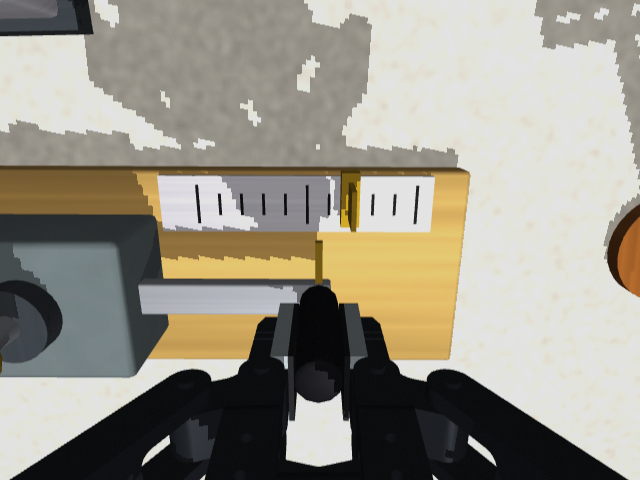

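```bash
python3 - <<'E'
from h import *
c=np.load("wrist5.npz");im=c["image"][165:260,300:400]
cv2.imwrite("pics/z5.png",cv2.resize(im,None,fx=6,fy=6,interpolation=cv2.INTER_NEAREST))
for u,v,z in((319,242,42),(340,174,48),(357,174,48),(345,226,48),(355,229,48),(341,225,18),(340,174,18),(358,174,18),(354,231,18),(373,200,18),(395,200,18)):
    w=onz(c,u,v,z)[:2]-O; print((u,v,z),"rig",np.round([cs*w[0]+sn*w[1],-sn*w[0]+cs*w[1]],1))
P=cloud(c)
for v in(180,190,200,210,220,226): print(v,[int(a) for a in P[v,336:364,2]])
print([int(a) for a in P[236:280:4,319,2]])
E
```

```text
(319, 242, 42) rig [  25.1 -151.6]
(340, 174, 48) rig [  53.9 -159.5]
(357, 174, 48) rig [  53.9 -165.8]
(345, 226, 48) rig [  33.6 -161.7]
(355, 229, 48) rig [  32.4 -165.7]
(341, 225, 18) rig [  25.5 -161.8]
(340, 174, 18) rig [  49.1 -160.9]
(358, 174, 18) rig [  49.1 -169. ]
(354, 231, 18) rig [  22.6 -167.8]
(373, 200, 18) rig [  37.3 -176.1]
(395, 200, 18) rig [  37.3 -186.1]
180 [17, 16, 16, 16, 16, 23, 27, 26, 27, 25, 26, 27, 24, 26, 26, 25, 26, 25, 26, 25, 26, 25, 25, 27, 25, 15, 17, 16]
190 [17, 15, 15, 16, 15, 25, 25, 26, 25, 27, 210, 26, 25, 31, 38, 42, 43, 45, 43, 44, 44, 26, 26, 25, 17, 16, 17, 17]
200 [15, 16, 16, 17, 18, 27, 27, 26, 28, 26, 26, 25, 27, 33, 38, 43, 45, 47, 45, 47, 46, 25, 26, 25, 15, 16, 16, 16]
210 [16, 15, 16, 16, 20, 26, 25, 26, 25, 26, 25, 26, 29, 34, 40, 45, 47, 46, 46, 46, 45, 27, 25, 25, 16, 16, 17, 17]
220 [16, 15, 15, 16, 22, 26, 27, 26, 26, 26, 26, 26, 30, 37, 40, 45, 47, 47, 45, 46, 25, 25, 26, 17, 17, 17, 15, 17]
226 [15, 15, 16, 16, 15, 26, 26, 26, 26, 26, 27, 25, 26, 26, 43, 46, 46, 45, 47, 46, 26, 26, 25, 15, 17, 15, 15, 17]
[11, 38, 42, 43, 42, 43, 43, 42, 41, 42, 42]
```

View pics/z5.png

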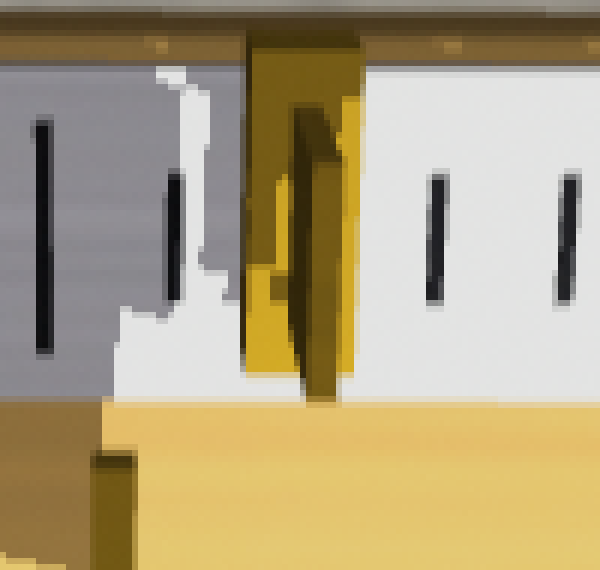

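```bash
cat >> h.py <<'E'
def rc(c,u,v,z):
    w=onz(c,u,v,z)[:2]-O; return np.round([cs*w[0]+sn*w[1],-sn*w[0]+cs*w[1]],2)
E
python3 - <<'E'
from h import *
c=np.load("wrist5.npz")
print(rc(c,318.9,243,42),rc(c,318.9,250,42),rc(c,353.8,215,48),rc(c,353.8,230,48),rc(c,353.5,198,48),rc(c,349.9,210,26))
d=rc(c,353.8,220,48)[1]-rc(c,318.9,243,42)[1];print("to go",d)
s=read_state();p=s["eef_pos"];q=p[:2]+(-d)*np.array([sn,-cs])
movel([*q,69],max_speed=12);wait(0.4)
c=camera("wrist");np.savez("wrist6.npz",**c);print(read_state()["eef_pos"].round(2))
im=c["image"][165:260,290:365]
cv2.imwrite("pics/z6.png",cv2.resize(im,None,fx=6,fy=6,interpolation=cv2.INTER_NEAREST))
E
```

```text
[  24.64 -151.53] [  21.6  -151.53] [  38.05 -165.04] [  31.99 -165.19] [  44.76 -164.76] [  34.58 -165.12]
to go -13.560000000000002
[ 635.01 -160.96   69.08]
```

View pics/z6.png

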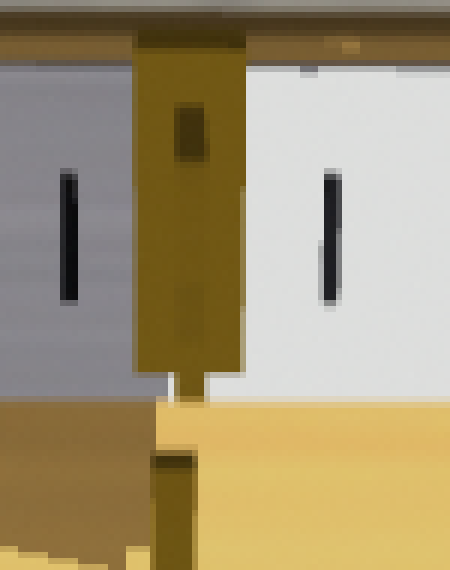

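```bash
python3 - <<'E'
from h import *
c=np.load("wrist6.npz")
d=rc(c,318.9,243,42)[1]-rc(c,321.8,225,48)[1]; print("remaining",d)
s=read_state();p=s["eef_pos"];q=p[:2]+(d+0.5)*np.array([sn,-cs])   # 0.5 = steady lag seen
movel([*q,69],max_speed=8);wait(0.3)
c=camera("wrist");np.savez("wrist7.npz",**c);print(read_state()["eef_pos"].round(2))
g=c["image"][...,0]
print(g[246,308:332].tolist()); print(g[229,308:336].tolist())
E
```

```text
remaining 1.1200000000000045
[ 635.04 -161.67   69.07]
[59, 58, 59, 58, 60, 57, 105, 39, 19, 20, 19, 18, 21, 19, 38, 105, 106, 107, 105, 106, 106, 106, 107, 108]
[137, 138, 139, 139, 138, 138, 138, 138, 137, 121, 22, 20, 20, 19, 120, 219, 220, 220, 221, 220, 220, 220, 221, 220, 220, 220, 221, 220]
```

```bash
python3 - <<'E'
from h import *
p=read_state()["eef_pos"];u=np.array([sn,-cs]);q=p[:2]+0.85*u
movel([*q,69],max_speed=5);wait(0.3)
c=camera("wrist");g=c["image"][...,0]
print(read_state()["eef_pos"].round(2),g[246,312:328].tolist(),g[229,312:328].tolist())
E
```

```text
[ 635.04 -161.55   69.08] [57, 59, 107, 40, 17, 19, 19, 19, 18, 19, 38, 106, 107, 106, 105, 106] [138, 138, 139, 138, 138, 122, 22, 19, 20, 20, 120, 220, 220, 220, 220, 220]
```

```bash
python3 - <<'E'
from h import *
p=read_state()["eef_pos"];u=np.array([sn,-cs]);q=p[:2]+1.4*u
movel([*q,69],max_speed=5);wait(0.2)
def show():
    c=camera("wrist");g=c["image"][...,0];print(read_state()["time"],read_state()["eef_pos"].round(2),g[246,312:326].tolist(),g[229,312:326].tolist())
show();wait(2.8);show()
E
```

```text
37.275 [ 635.05 -162.03   69.07] [59, 58, 59, 29, 19, 19, 20, 20, 18, 21, 39, 107, 107, 107] [138, 138, 138, 139, 121, 20, 21, 20, 21, 121, 220, 220, 220, 220]
40.125 [ 635.06 -162.04   69.08] [59, 59, 59, 30, 20, 20, 19, 19, 20, 19, 39, 105, 106, 106] [139, 138, 137, 138, 121, 20, 19, 21, 20, 121, 220, 221, 220, 220]
```

The pointer and blade columns coincide at about 318.5, and the hold was steady for 2.8 s. Easing home now.

```bash
python3 - <<'E'
from h import *
p=np.array([633.0,-114.0]);u=np.array([sn,-cs])
movel([*(p+0.5*u),69],max_speed=12); s=read_state();print(s["eef_pos"].round(2),s["ft_force"].round(1))
print(movel([*(p-2.5*u),69],max_speed=4,guard=6)); s=read_state();print(s["eef_pos"].round(2),s["ft_force"].round(1))
c=camera("wrist");g=c["image"]
open_gripper();wait(0.2);c2=camera("wrist")
print("diff",cv2.absdiff(c["image"],c2["image"])[150:275].mean())
for k in(c,c2):print(k["image"][246,308:330,0].tolist())
movel([*p,190],max_speed=80)
movep([500,-60,300],RX);c=camera("wrist");cv2.imwrite("pics/w8.png",c["image"]);print(read_state()["time"])
movep([*rig(0,90),260],RX);c=camera("wrist");print(knob(c,rig(0,125),150,95));cv2.imwrite("pics/w9.png",c["image"])
t=camera("top");np.savez("top9.npz",**t)
# tray estimate from top: brown mask, rim plane z=14
h=cv2.cvtColor(t["image"],cv2.COLOR_BGR2HSV);m=cv2.inRange(h,(5,110,40),(20,255,200));k=np.zeros_like(m);k[280:370,410:500]=m[280:370,410:500]
r=cv2.minAreaRect(np.argwhere(k)[:,::-1].astype(np.float32));print(r,onz(t,*r[0],14).round(1),[onz(t,*b,14)[:2].round(0).tolist() for b in cv2.boxPoints(r)])
E
```

```text
[ 633.03 -114.41   69.12] [-1.6  1.9  5. ]
True
[ 632.94 -112.81   69.14] [ 0.6 -0.7  6. ]
diff 13.6543625
[70, 70, 69, 70, 69, 70, 94, 41, 23, 23, 24, 23, 24, 22, 70, 121, 121, 121, 121, 121, 121, 120]
[64, 63, 63, 63, 63, 63, 62, 87, 39, 37, 39, 40, 38, 38, 39, 94, 111, 112, 111, 111, 111, 111]
48.7333
[(559, [638.6, 179.9]), (410, [624.1, 92.7])]
((455.4281921386719, 325.1353759765625), (59.28636169433594, 58.86589431762695), 86.98721313476562) [ 383.4 -286.4   14. ] [[442.0, -219.0], [451.0, -346.0], [325.0, -353.0], [316.0, -227.0]]
```

View pics/w8.png

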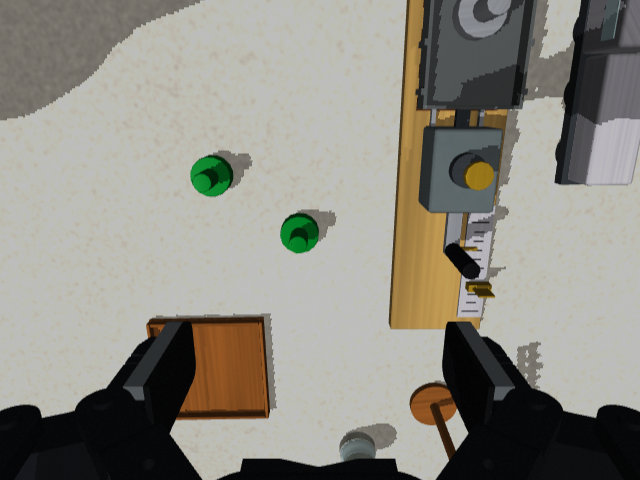

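The slide is home. The first weight was knocked and now stands at (638.6,179.9), by the wagon wall. Moving both to the tray, centred at (383,-287).

```bash
python3 - <<'E'
from h import *
movep([*rig(0,110),260],RX);c=camera("wrist");K=knob(c,rig(0,125),150,95);print(K)
a=max(K,key=lambda k:k[1][1])[1]
movep([a[0],a[1]-20,230],RX);c=camera("wrist");K=knob(c,a,40,95);print(K);cv2.imwrite("pics/w10.png",c["image"])
a=K[0][1]; T=np.array([383.5,-287.])
pick(a,45); 
if read_state()["finger_gap"]>12:
    place(T+[2,-29],2,h=200)
print(read_state()["time"])
E
```

```text
[(515, [638.6, 180.1]), (381, [624.1, 92.8])]
[(532, [638.6, 180.5])]
pick gap 16.6 hit False z 67.2
after lift gap 16.0
place hit True [ 385.6 -316.    26. ]
59.5667
```

```bash
python3 - <<'E'
from h import *
T=np.array([383.5,-287.])
movep([*rig(0,70),260],RX);c=camera("wrist");K=knob(c,rig(0,100),100,95);print(K)
a=K[0][1]
pick(a,45)
if read_state()["finger_gap"]>12:
    place(T+[-2,29],2,h=200)
movep([400,-330,330],RX);c=camera("wrist");cv2.imwrite("pics/w11.png",c["image"]);print(knob(c,T,90,52))
movep([480,150,330],RX);print(read_state()["time"])
c=camera("top");cv2.imwrite("pics/top11.png",c["image"][120:400,60:560]);c=camera("scene");cv2.imwrite("pics/s11.png",c["image"])
E
```

```text
[(433, [624.1, 92.5])]
pick gap 16.2 hit False z 67.1
after lift gap 16.0
place hit True [ 381.6 -258.    26. ]
[(286, [382.2, -258.3]), (240, [386.2, -316.6])]
72.6417
```

View pics/w11.png

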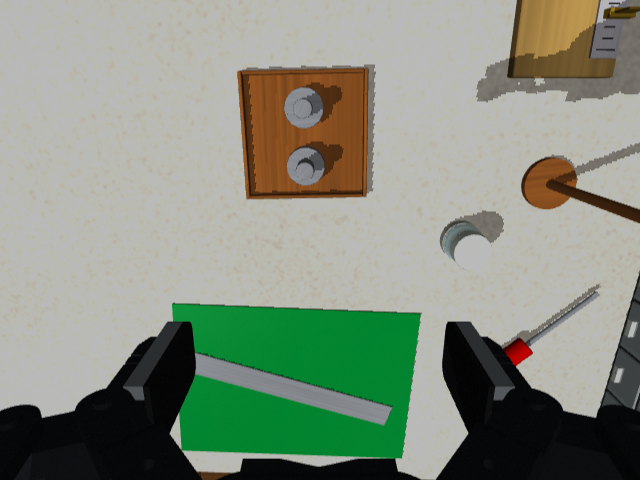

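View pics/s11.png

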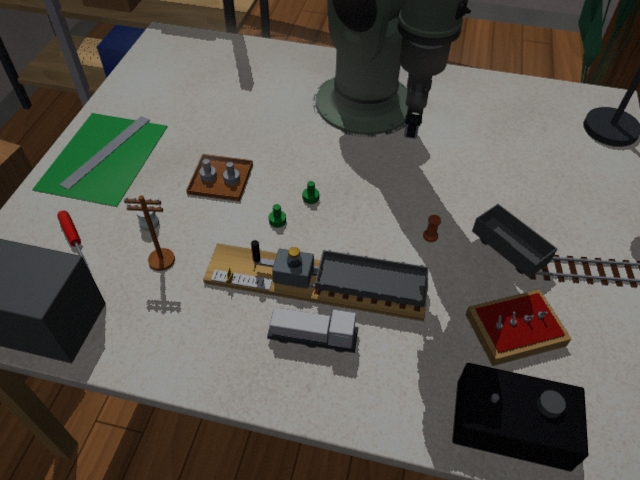

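Both weights stand upright in the tray, at (304,107) and (305,166) in the wrist view. The slide is home, and the other objects are where they were in the first scene image. Handing in.

```bash
python3 -c "
from workcell import *
print(finish_job())"
```

```text
the job is handed in; nothing more can be done
None
```

The job is handed in: I loaded both weights, pressed the plunger to its stop, held the slide on the mark for 2.8 s and eased it home, then stood both weights upright in the tray; no verdict was returned.

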